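# Bolt the blade box shut

### The arm

A 6-joint arm with a two-finger parallel gripper is mounted at the origin on the work surface. World frame = base frame: x ahead of the robot, y to its left, z up, the work surface at z = 0. Lengths are in m, angles in rad, forces in N, time in s.
With the tool pointing down it reaches from about 0.3 to 0.825 m from the base axis. Payload 5.4 kg.
Tool frame: the origin (TCP) lies at the very end of the fingers, on their centre line; the grasp point (between the pads) lies 19 mm behind it; z points along the fingers, y is the line along which they close (so a half turn about z gives the same grasp; the last joint's range is limited). The gripper opens to 92 mm and grips with 3 to 60 N. Pads are 20 mm wide; open, the fingers measure 128 mm over their backs; the gripper's body (75 mm by 189 mm) begins 69 mm behind the grasp point.
Start: joints at [-1.352, 0.158, 1.597, -0, 1.386, -0.21], TCP at [0.239, -0.523, 0.186] pointing down, gripper open.
Joint ranges: [-2.91, 2.91], [-0.94, 2.29], [0.18, 2.7], [-1.29, 4.43], [0.17, 2.64], [-3, 3]. Speed limits (rad/s): [2.57, 2.57, 3.14, 3.14, 3.14, 3.14].

### API

Orientations are given as a rotation vector (axis times angle).
In Python, from workcell import bot gives the robot as it stands. Calls block until the motion is done:
- bot.goto(position, orientation): joint-space move of the TCP to a pose.
- bot.line_to(position, rot=None, max_speed=0.15): straight line of the TCP; rot=None keeps the orientation; max_speed is the mean speed in m/s.
- bot.set_joints(angles): joint-space move.
- bot.set_gripper(opening, newtons=None): opening from 0.0 (shut) to 1.0 (fully open); newtons is the grip in N (None keeps the last); returns when the fingers have stopped.
- bot.hold(seconds).
- bot.inverse_kinematics(position, orientation): joint angles nearest the present ones, or None.
- bot.read_camera(name): name is "scene" or "top" or "wrist"; returns a dict with "pixels" (480x640x3 uint8, blue, green, red), "fx", "fy", "cx", "cy" (pixels), "R" (3x3) and "t" (3): a world point X has camera coordinates R X + t. Camera axes: x right, y down, z forward; pixel columns grow to the right and rows downward; lengths in m; the calibration is good to about 2 mm. A picture is of the moment at which its call begins. There is no depth.
A pose or a line that the arm cannot do raises bot.MotionError and nothing moves.
- bot.job_done(): hands the job in; it is judged then, once.
Readings, each from a call of its own:
- bot.current_clock(): time.
- bot.current_joints(): joint angles.
- bot.current_joint_vel(): joint speeds.
- bot.current_effort(): joint torques, N m.
- bot.current_ee_pos(): TCP position.
- bot.current_tool_rot(): TCP orientation.
- bot.current_contact_force(): force on the tool from outside, world axes, zero at the start.
- bot.current_ft_torque(): the same for the moment, N m.
- bot.current_opening(): opening from 0.0 (shut) to 1.0 (fully open).
- bot.current_grip_force(): force on a finger pad.
Only numpy, scipy, OpenCV 4.12 (cv2) and the standard library are available. Lean on these libraries where they do the work, as an engineer would, in place of code of your own. Each camera call takes 0.05 s, during which the arm holds its last target. There are 200 camera calls.

### The job

Lock the green blade box: press the spring safety catch on its lid down with one fingertip and, keeping it down, push the bolt by its upright handle with the other fingertip until it is fully home in the keeper; only then let the catch spring up again. Do not grip or lift anything, and leave the things lying on and around the box where they are.

Things in the scene. Friction and masses are not known exactly. Their poses are not given: they have to be found in the camera images.
- chest: flat green steel blade box, 220 (x) x 280 (y) x 55 mm, fixed to the bench. Origin: centre of its underside, z up, lid top at z = 55 mm. On the lid catch (x = -25 mm) and bolt (x = +25 mm) lie side by side along y; the bolt is shot towards +y. Lid fittings beside them stand up to 22 mm above the lid: straps over the bolt at y = -80 and 58 mm, catch end posts at y = -86 and 46 mm
- catch_top (a point): centre of the top of the spring safety catch, a dark ribbed steel bar 24 mm wide (box x), 120 mm long (box y): a fingertip holding it down can slide along it. In the box frame x = -25, y = -20 mm; 34 mm above the lid when up, 26 mm when fully down. It goes straight down, level, wherever along it one presses
- catch (a joint): how far the catch is pressed, m: 0 up, 0.008 fully down on its stop. Spring force about 4 N at the top, 8.5 N at the bottom. Its two side teeth block the bolt's side lug; pressed 0.0055 or deeper the bolt is free. Let up halfway, it traps the bolt there; with the bolt home and the finger gone it springs up and locks it
- bolt_handle (a point): centre of the top of the bolt's upright handle, a steel plate 34 mm wide (box x), 10 mm thick (box y), top 56 mm and lower edge 26 mm above the lid. At box x = 25, y = -20 mm when drawn, y = +20 mm when home; push its -y face. The round bolt under it is 12 mm thick, its top 16 mm above the lid: a fingertip level with the pressed catch clears it
- bolt (a joint): how far the bolt is shot, m: 0 = drawn, 0.040 = fully home against its stop. It slides with about 2.5 N of friction and stays where it is left; with the catch up it has only about 2.5 mm of play
- keeper (a point): centre of the keeper that takes the bolt's end, a steel bridge 34 x 26 mm, 19 mm high, on the box's rim; box x = 25, y = 98 mm; the point lies 10 mm above the lid, on the bolt's line
- spool: black thread spool, 40 mm wide, 52 mm tall, standing on the lid; origin at the centre of its underside. A bystander
- tin: flat round brass tin, 51 mm wide, 23 mm tall, on the lid; origin at the centre of its underside. A bystander
- wax: brown wax block 30 x 45 x 18 mm on the lid; origin at the centre of its underside. A bystander
- awl: awl lying on the bench beside the box, 141 mm long, dark wooden handle 27 mm thick; origin under the front end of the handle, x towards the point. A bystander
- pliers: pliers lying on the bench beside the box, 165 mm long, 12 mm high; origin under the pivot, x towards the jaws. A bystander
- mallet: mallet lying on the bench, 220 mm long, 52 mm high, white head 85 mm long; origin under the head's centre, x away from the handle. A bystander
- glue: white glue bottle standing on the bench, 52 mm wide, 130 mm tall; origin at the centre of its underside. A bystander

How it is judged:
On the way, in this order (a step that is already met when the one before it is completed fails the run):
1. a finger holds the catch down while the bolt is still drawn (value of joint catch above 0.005 m and contact force between the fingers and catch above 0.5 N and value of joint bolt below 0.004 m), for 0.1 s.
2. one fingertip keeps the catch down while the other pushes the bolt along (value of joint catch above 0.005 m and contact force between the fingers and catch above 0.5 N and contact force between the fingers and bolt above 0.3 N and value of joint bolt above 0.01 m), for 0.05 s.
3. the bolt is home with the catch still held down (value of joint catch above 0.005 m and contact force between the fingers and catch above 0.5 N and value of joint bolt above 0.037 m), for 0.1 s.
At the end, for the whole second after the job is handed in: The bolt is home in the keeper (shot at least 36 of 40 mm), the catch has sprung back up (less than 2 mm down), and every bystander lies within 20 mm of where it was (value of joint bolt above 0.036 m and value of joint catch below 0.002 m and distance of each of spool, tin, wax, awl, pliers, mallet, glue from where it was at the start of the episode below 0.02 m); the robot touches nothing.
It fails at once if the catch came up, or the bolt was forced, with the bolt halfway (value of joint bolt between 0.006 and 0.034 m and value of joint catch below 0.003 m).
It fails at once if a bystander was pushed, knocked over or lifted more than 20 mm from its place (distance of any of spool, tin, wax, awl, pliers, mallet, glue from where it was at the start of the episode above 0.02 m).
It fails at once if a standing thing was tipped over (angle between any of spool, tin, wax, glue's own z axis and vertical above 0.6 rad).
It also fails if it takes over 42 s, if anything falls off the work surface, if the arm or the gripper's body presses on something with over 40 N, if the wrist force passes 120 N, or if a joint passes its speed limit or range.

## Working session

There is one attempt and no reset: what is moved stays moved. The work goes in short steps, each a Python script; the robot and the scene stay as the last script left them, time stands still between calls to the robot, and variables do not carry over. Pictures are saved under pics/ and viewed, at most 10 in all, crops included, and the job is handed in when it is done.

```bash
mkdir -p pics
python3 - <<'E'
from workcell import bot
import cv2,numpy as np
for n in("top","scene"):
    c=bot.read_camera(n); cv2.imwrite(f"pics/{n}0.png",c["pixels"])
    print(n,c["fx"],c["cx"],c["cy"],np.round(c["R"],4).tolist(),np.round(c["t"],4))
print(bot.current_clock(),bot.current_tool_rot())
E
```

```text
top 452.5102100656558 325.06506682806395 237.9212911731619 [[0.0587, -0.9983, 0.0059], [-0.9748, -0.0586, -0.2152], [0.2151, 0.0069, -0.9766]] [-0.0345  0.587   1.3185]
scene 487.39746215130464 318.0878608082922 240.95135933982638 [[-0.8874, 0.4609, -0.0115], [0.3354, 0.6283, -0.702], [-0.3163, -0.6268, -0.7121]] [ 0.5321 -0.1035  1.525 ]
0.1 [-3.06802221e+00 -6.68068017e-01  3.30758181e-05]
```

View pics/top0.png

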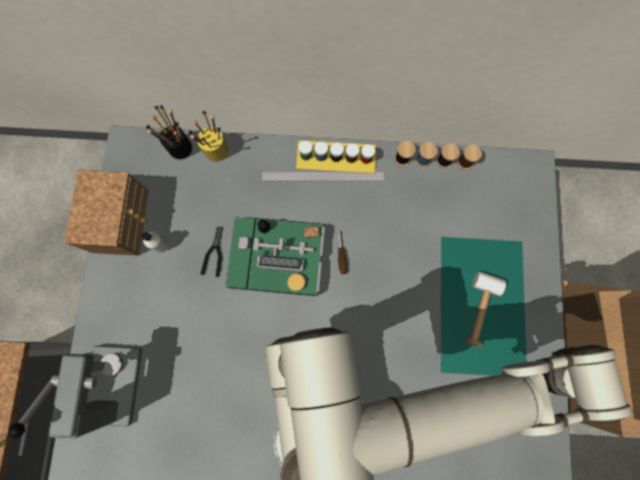

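View pics/scene0.png

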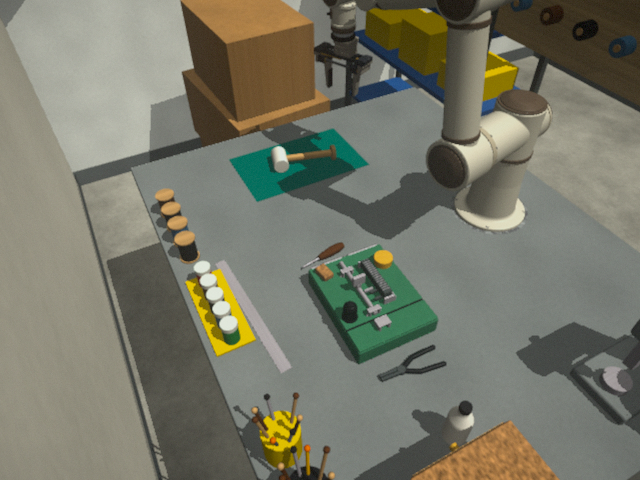

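The top view shows the box at px (228–325, 217–297), with the keeper at (243, 242), the catch at (280, 263), the tin at (297, 283), the spool at (264, 226) and the wax at (312, 232). So box +y runs roughly along world +y. I'll measure the lid corners and the small items next.

```bash
cat > h.py <<'E'
from workcell import bot
import cv2,numpy as np
from scipy.spatial.transform import Rotation as Rn
def ray(c,px,z):
    R,t=np.array(c["R"]),np.array(c["t"]); o=-R.T@t
    d=R.T@np.array([(px[0]-c["cx"])/c["fx"],(px[1]-c["cy"])/c["fy"],1]); return o+d*(z-o[2])/d[2]
def proj(c,X):
    p=np.array(c["R"])@np.array(X)+np.array(c["t"]); return np.array([c["fx"]*p[0]/p[2]+c["cx"],c["fy"]*p[1]/p[2]+c["cy"]])
E
python3 - <<'E'
from h import *
c=bot.read_camera("top"); hsv=cv2.cvtColor(c["pixels"],cv2.COLOR_BGR2HSV)
m=cv2.inRange(hsv,(50,80,30),(85,255,255)); m[:,400:]=0
m=cv2.morphologyEx(m,cv2.MORPH_CLOSE,np.ones((15,15)))
k=max(cv2.findContours(m,0,1)[0],key=cv2.contourArea)
pts=np.array([ray(c,p[0],.055)[:2] for p in k],np.float32)
r=cv2.minAreaRect(pts); print(r,cv2.boxPoints(r).round(3).tolist())
for n,p,z in(("keeper",(243,242),.074),("tin",(298,282),.078),("spool",(264,225),.107),("wax",(312,231),.073),("handle",(278,243),.11)):print(n,ray(c,p,z).round(3))
E
```

```text
((0.5272743701934814, 0.14889422059059143), (0.27390629053115845, 0.21675607562065125), 88.28972625732422) [[0.41499999165534973, 0.014999999664723873], [0.6320000290870667, 0.008999999612569809], [0.6399999856948853, 0.28299999237060547], [0.4230000078678131, 0.289000004529953]]
keeper [0.558 0.247 0.074]
tin [0.447 0.072 0.078]
spool [0.607 0.184 0.107]
wax [0.605 0.041 0.073]
handle [0.554 0.137 0.11 ]
```

Run:
```python
from h import *
yaw=-0.03; C=np.array([.527,.149])
ex=np.array([np.cos(yaw),np.sin(yaw),0])
best=None
for s in(1,-1):
    y=s*ex; z=np.array([0,0,-1.]); rv=Rn.from_matrix(np.c_[np.cross(y,z),y,z]).as_rotvec()
    p=[.527-.0,.149-.05,.33]; q=bot.inverse_kinematics(p,rv)
    print(s,q)
    if q is not None and (best is None or abs(q[5])<abs(best[0][5])): best=(q,s,rv)
bot.set_joints(best[0]); print(best[1],best[2],bot.current_clock())
bot.hold(.3)
c=bot.read_camera("wrist"); cv2.imwrite("pics/w1.png",c["pixels"]); np.save("w1.npy",c,allow_pickle=True)
for X in([.5,.1,.055],[.6,.1,.055],[.5,.2,.055]):print(X,proj(c,X))
```

```text
1 [-3.98178643e-02  3.51652052e-03  1.48197781e+00 -4.44089210e-16
  1.65609832e+00 -9.81786427e-03]
-1 None
1 [2.25451193 2.18787119 0.        ] 2.6333
[0.5, 0.1, 0.055] [298.91336013 189.52333495]
[0.6, 0.1, 0.055] [388.15742596 186.90367835]
[0.5, 0.2, 0.055] [294.5244816   95.28780364]
```

View pics/w1.png

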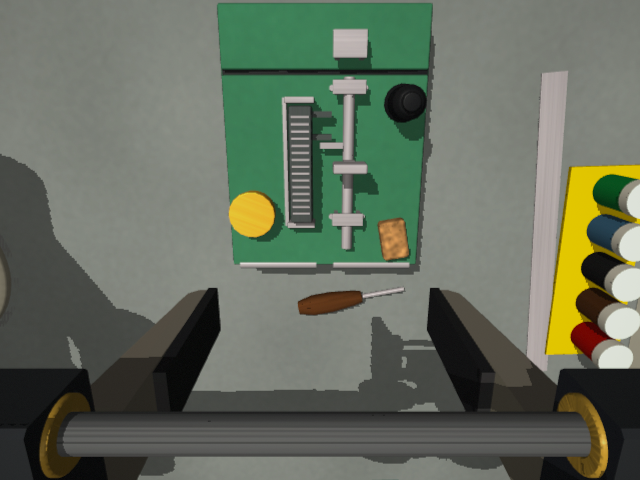

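The wrist view shows the handle at (350, 168), the catch bar centred on (300, 164) and spanning rows 106–224, and the keeper at (350, 43). The straps are at (349, 87) and (347, 220). The corridor for the fingers is clear.

Run:
```python
from h import *
c=np.load("w1.npy",allow_pickle=True).item(); im=c["pixels"]; hsv=cv2.cvtColor(im,cv2.COLOR_BGR2HSV)
m=cv2.inRange(hsv,(50,80,30),(85,255,255)); m[:,450:]=0;m=cv2.morphologyEx(m,cv2.MORPH_CLOSE,np.ones((25,25)))
k=max(cv2.findContours(m,0,1)[0],key=cv2.contourArea)
r=cv2.minAreaRect(np.array([ray(c,p[0],.055)[:2] for p in k],np.float32)); print(r)
w=((hsv[...,1]<45)&(hsv[...,2]>140)).astype(np.uint8)
def blob(x0,y0,x1,y1,z,name):
    ys,xs=np.nonzero(w[y0:y1,x0:x1]); p=((xs.min()+xs.max())/2+x0,(ys.min()+ys.max())/2+y0)
    P=ray(c,p,z); print(name,xs.min()+x0,xs.max()+x0,ys.min()+y0,ys.max()+y0,P.round(4)); return P
K=blob(325,25,375,62,.074,"keeper"); H=blob(330,158,375,178,.111,"handle")
s1=blob(325,76,375,98,.077,"strap+"); s2=blob(325,210,368,228,.077,"strap-")
yaw=-np.arctan2(*(K-s2)[:2]); R=np.array([[np.cos(yaw),-np.sin(yaw)],[np.sin(yaw),np.cos(yaw)]])
print("yaw",yaw)
for n,P,b in(("K",K,(25,98)),("s+",s1,(25,58)),("s-",s2,(25,-80)),("H",H,(25,-20)),("catch",ray(c,(300,164.5),.089),(-25,-20))):
    print(n,"origin",(P[:2]-R@np.array(b)/1000).round(4))
```

```text
((0.530027449131012, 0.15014509856700897), (0.27680841088294983, 0.21456675231456757), 88.30482482910156)
keeper 333 367 29 56 [0.5578 0.2464 0.074 ]
handle 334 366 158 172 [0.5543 0.132  0.111 ]
strap+ 329 367 76 97 [0.5552 0.2058 0.077 ]
strap- 329 364 210 227 [0.5518 0.0704 0.077 ]
yaw -0.03414840755084714
K origin [0.5295 0.1493]
s+ origin [0.5282 0.1487]
s- origin [0.5296 0.1512]
H origin [0.53   0.1529]
catch origin [0.5301 0.1506]
```

```bash
cat >> h.py <<'E'
yaw=-.031; O=np.array([.5295,.150])
RB=np.array([[np.cos(yaw),-np.sin(yaw)],[np.sin(yaw),np.cos(yaw)]])
def P(x,y,z): return [*(O+RB@np.array([x,y])/1000),z]
ex=np.array([*RB[:,0],0]); _z=np.array([0,0,-1.]); RV=Rn.from_matrix(np.c_[np.cross(ex,_z),ex,_z]).as_rotvec()
def st(s):
    p=np.array(bot.current_ee_pos()); b=RB.T@(p[:2]-O)*1000
    print(s,b.round(1),p[2].round(4),"F",(np.r_[RB.T@bot.current_contact_force()[:2],bot.current_contact_force()[2]]).round(1),round(bot.current_clock(),1))
E
python3 - <<'E'
from h import *
bot.set_gripper(.39); 
bot.goto(P(0,-47,.15),RV); bot.line_to(P(0,-47,.096),max_speed=.06); bot.hold(.2); st("above")
for z in(.0875,.085,.0815): bot.line_to(P(0,-47,z),max_speed=.03); bot.hold(.2); st(z)
c=bot.read_camera("wrist"); cv2.imwrite("pics/w2.png",c["pixels"]); print(bot.current_opening())
E
```

```text
above [  0.3 -47. ] 0.0964 F [-0.  -0.7 -0.2] 5.9
0.0875 [  0.2 -47. ] 0.0877 F [-0.2 -0.6  0.3] 6.5
0.085 [  0. -47.] 0.085 F [0.3 0.4 0. ] 7.0
0.0815 [  0. -47.] 0.0815 F [ 0.   0.1 -0. ] 7.5
0.3914950637102817
```

View pics/w2.png

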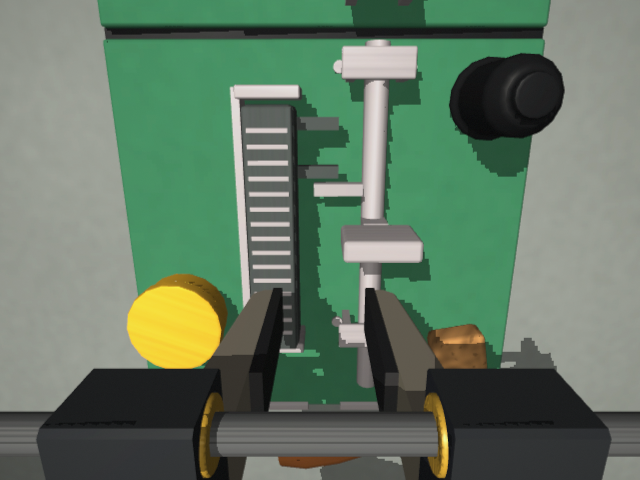

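Both fingertips appear lined up: left at about (270, 290) over the catch, right at about (380, 290) behind the handle at (382, 243). No force shows yet, so I'll check the height in this view and the scene camera.

Run:
```python
from h import *
c=bot.read_camera("wrist")
for n,x,y,z in(("tipL inner lead",-18,-37,.0815),("tipR inner lead",18,-37,.0815),("catch far R",-13,40,.089),("catch far R dn",-13,40,.081),("catch far L",-37,40,.089),("catch near R",-13,-80,.089),("handle top near L",8,-25,.111),("handle top near R",42,-25,.111)):
    print(n,proj(c,P(x,y,z)).round(0))
s=bot.read_camera("scene"); u,v=proj(s,P(0,-30,.09)).astype(int); print(u,v)
cv2.imwrite("pics/s2.png",cv2.resize(s["pixels"][v-60:v+60,u-80:u+80],(800,600),interpolation=cv2.INTER_CUBIC))
```

```text
tipL inner lead [286. 265.]
tipR inner lead [359. 265.]
catch far R [292. 100.]
catch far R dn [293. 101.]
catch far L [235. 100.]
catch near R [297. 350.]
handle top near L [341. 262.]
handle top near R [422. 262.]
365 275
```

View pics/s2.png

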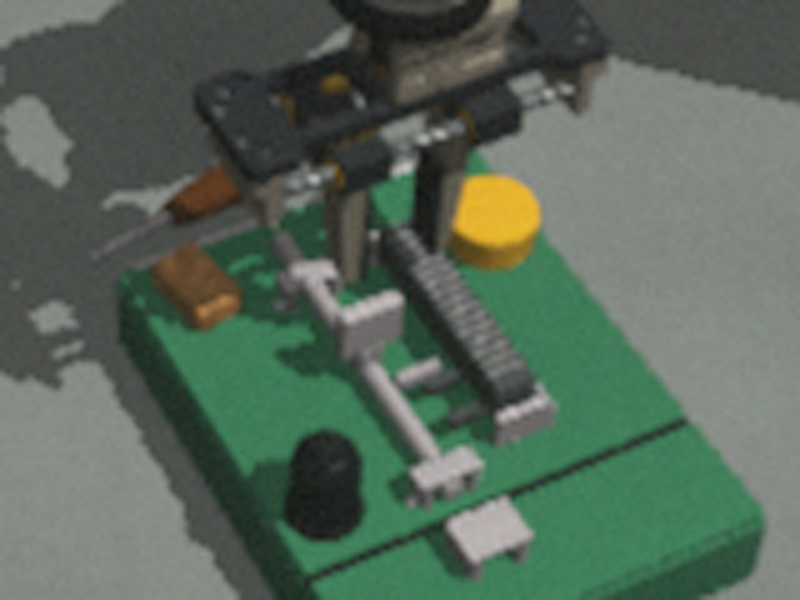

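The fingers look to be still above the catch: the tip edges sit about 25 px lower than predicted in the wrist view. I'll descend in small steps, watching the force.

Run:
```python
from h import *
z=.0815
while z>.064:
    z-=.001; bot.line_to(P(0,-47,z),max_speed=.02); bot.hold(.05)
    f=bot.current_contact_force()
    if abs(f[2])>2: break
st(z); bot.hold(.2); st(z); c=bot.read_camera("wrist"); cv2.imwrite("pics/w3.png",c["pixels"])
```

```text
0.06349999999999999 [ -0. -47.] 0.0634 F [-0.3  1.   0.1] 13.0
0.06349999999999999 [  0. -47.] 0.0635 F [-0.5  0.6 -0.5] 13.2
```

View pics/w3.png

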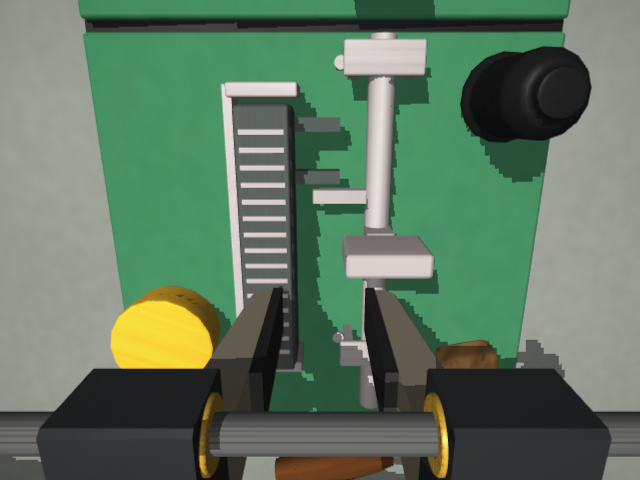

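Still free, with the tip edges unchanged at row 290 and the left tip over the catch. I'll use the spacing of the finger tips in the image to estimate where the real tip is.

Run:
```python
from h import *
c=bot.read_camera("wrist"); p=np.array(bot.current_ee_pos()); R=Rn.from_rotvec(bot.current_tool_rot()).as_matrix()
for d in(0,.01,.02,.03,.04):
  for x in (-.010,0,.010):
    print(d,x,[proj(c,p+R@np.array([x,s*.018,-d])).round(0).tolist() for s in(-1,1)])
print("cam",(-np.array(c["R"]).T@c["t"]).round(4),c["fx"],bot.current_opening(), bot.current_effort())
g=c["pixels"][280:296,255:290].astype(int).sum(2)//3
print(g[::2,::2])
```

```text
0 -0.01 [[287.0, 302.0], [358.0, 302.0]]
0 0 [[287.0, 284.0], [358.0, 284.0]]
0 0.01 [[286.0, 265.0], [359.0, 265.0]]
0.01 -0.01 [[285.0, 311.0], [359.0, 311.0]]
0.01 0 [[285.0, 292.0], [360.0, 292.0]]
0.01 0.01 [[284.0, 272.0], [360.0, 272.0]]
0.02 -0.01 [[283.0, 320.0], [361.0, 320.0]]
0.02 0 [[283.0, 301.0], [362.0, 301.0]]
0.02 0.01 [[282.0, 280.0], [362.0, 280.0]]
0.03 -0.01 [[281.0, 331.0], [363.0, 331.0]]
0.03 0 [[281.0, 310.0], [364.0, 310.0]]
0.03 0.01 [[280.0, 289.0], [364.0, 289.0]]
0.04 -0.01 [[279.0, 343.0], [365.0, 343.0]]
0.04 0 [[278.0, 321.0], [366.0, 321.0]]
0.04 0.01 [[278.0, 299.0], [367.0, 299.0]]
cam [0.5311 0.1844 0.2612] 424.2627315853595 0.3900133461563515 [-1.28532556e-03 -3.66591275e+01 -2.89530462e+01  6.89492980e-02
  1.51006534e-02  4.60279750e-05]
[[207 207 207 207 207 206 206 206 206 206 206 205 205 206 205 205 156  92]
 [194 194 194 194 193 193 193 193 192 193 192 192 192 192 191 191 152  91]
 [ 94  94  94  94  93  94  94  94  94  93  93  94  93  93  93  92  94  92]
 [ 95  94  94  94  93  93  94  95  94  93  93  93  79  52  93  92  94  92]
 [ 94  95  95  94  93  93  94  94  94  51  25  26  26  28  86  92  94  91]
 [ 93  94  94  93  91  90  91  90  87  26  26  25  26  24  59  83  83  92]
 [ 93  91  90  90  90  90  90  90  82  26  25  26  25  20  54  53  52  92]
 [ 89  90  90  90  90  90  90  89  60  26  25  26  25  23 106 107 100  84]]
```

The measured tip matches a point 30 mm behind the nominal TCP, so contact should come at a reading near z = 0.059. Continuing down under force watch.

Run:
```python
from h import *
z=.0635;zc=None
while z>.048:
    z-=.001; bot.line_to(P(0,-47,z),max_speed=.03); bot.hold(.05); f=bot.current_contact_force()[2]
    print(round(z,4),round(f,1),end="; ")
    if zc is None and abs(f)>2.5: zc=z
    if abs(f)>12 or (zc and z<=zc-.0062): break
bot.hold(.2); st("\npressed"); print(zc)
```

```text
0.0625 -0.5; 0.0615 0.3; 0.0605 3.7; 0.0595 3.6; 0.0585 3.7; 0.0575 5.1; 0.0565 4.9; 0.0555 6.1; 0.0545 6.2; 0.0535 6.9; 
pressed [  0.2 -47. ] 0.0539 F [-0.5 -1.1  7.4] 16.5
0.0605
```

Run:
```python
from h import *
z=.0527
bot.line_to(P(0,-47,z),max_speed=.02); bot.hold(.25); st("press")
F=np.array(bot.current_contact_force())
if F[2]>6.5:
    for y in list(range(-43,2,4))+[3,5,6,7,8,9,10]:
        bot.line_to(P(0,y,z),max_speed=.03); bot.hold(.05); st(y)
        f=bot.current_contact_force(); b=RB.T@np.array(f[:2])
        if b[1]<-9 or f[2]<5.5 or f[2]>25: print("stop"); break
c=bot.read_camera("wrist"); cv2.imwrite("pics/w4.png",c["pixels"])
```

```text
press [  0.2 -47. ] 0.0532 F [-1.7 -0.4  6.4] 17.0
```

View pics/w4.png

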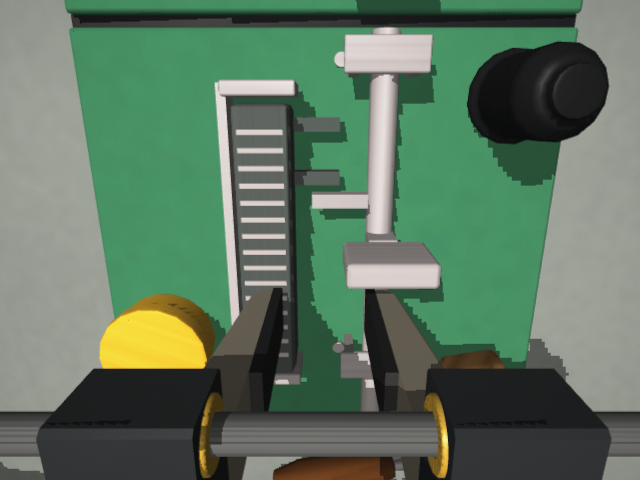

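The picture shows the left tip on the catch and the right tip at (375, 290), just behind the handle face at (390, 285). Force readings are noisy, so I'll average them, press to the stop, then push.

Run:
```python
from h import *
def fa(n=6):
    a=[]
    for _ in range(n): bot.hold(.02); a.append(bot.current_contact_force())
    a=np.mean(a,0); return np.r_[RB.T@a[:2],a[2]]
z=.0527; print(fa().round(2))
while z>.0500:
    z-=.0005; bot.line_to(P(0,-47,z),max_speed=.02); bot.hold(.15); f=fa(); print(round(z,4),f.round(2),round(bot.current_ee_pos()[2],4))
    if f[2]>9.3: break
if f[2]<7.5: raise SystemExit("not pressed")
for y in list(range(-41,2,6))+[3,5,6,7,8,9]:
    bot.line_to(P(0,y,z),max_speed=.04); f=fa(4); print(y,f.round(1),round(bot.current_ee_pos()[2],4))
    if f[1]<-9 or f[2]<5.8 or f[2]>25: print("stop"); break
st("end")
c=bot.read_camera("wrist"); cv2.imwrite("pics/w5.png",c["pixels"])
```

```text
[-0.81 -0.59  7.23]
0.0522 [-1.71 -0.4   8.66] 0.0529
0.0517 [-2.93 -0.55 11.61] 0.0529
-41 [-0.9 -4.8 10.6] 0.053
-35 [-0.2 -5.6  9.3] 0.053
-29 [-0.3 -7.1  9.9] 0.053
-23 [-0.3 -8.1 10.4] 0.0531
-17 [-0.2 -8.1 10.3] 0.0531
-11 [-0.4 -8.   9.8] 0.0531
-5 [-0.3 -7.7 10.4] 0.0531
1 [-0.1 -7.3 10.3] 0.0531
3 [-0.2 -9.1 10.2] 0.0531
stop
end [1.5 0.5] 0.0531 F [-0.3 -9.  10.7] 21.4
```

View pics/w5.png

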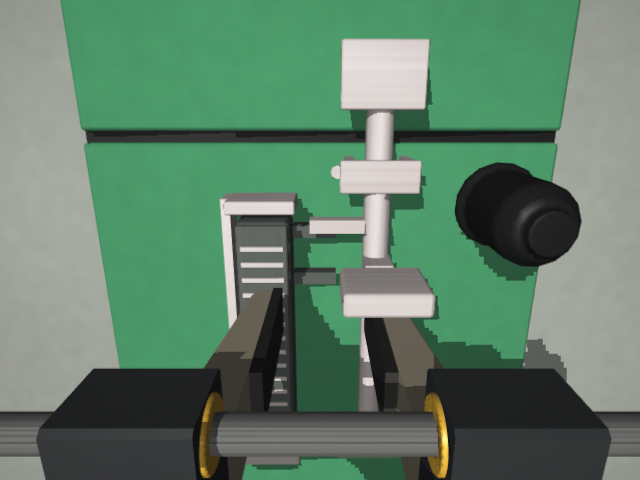

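The bolt is nearly home: the handle is at (387, 290) and the bolt end is at the keeper at (385, 108). The force rise is only sliding friction, so I'll push on to the stop with a higher threshold.

Run:
```python
from h import *
z=.0517
def fa(n=4):
    a=[]
    for _ in range(n): bot.hold(.02); a.append(bot.current_contact_force())
    a=np.mean(a,0); return np.r_[RB.T@a[:2],a[2]]
for y in range(4,17):
    bot.line_to(P(0,y,z),max_speed=.03); bot.hold(.1); f=fa(); p=np.array(bot.current_ee_pos()); print(y,f.round(1),(RB.T@(p[:2]-O)*1000).round(1),round(p[2],4))
    if f[1]<-16 or f[2]<5.8 or f[2]>25: print("stop"); break
c=bot.read_camera("wrist"); cv2.imwrite("pics/w6.png",c["pixels"]); print(bot.current_clock())
b0=(25,98)
for yy in(20,16,12): print(yy,proj(c,P(25,yy,.111)).round(0))
hsv=cv2.cvtColor(c["pixels"],cv2.COLOR_BGR2HSV)
```

```text
4 [-0.1 -9.9 10.6] [1.5 1.4] 0.0531
5 [-0.4 -9.2 10.6] [1.5 2.3] 0.0531
6 [-0.3 -9.5 10.6] [1.5 3.3] 0.0531
7 [ -0.8 -10.8  10.7] [1.5 4.2] 0.0531
8 [ -1.3 -13.6  11.5] [1.5 4.2] 0.0531
9 [ -1.9 -16.6  12. ] [1.5 4.3] 0.0531
stop
24.0167
20 [388. 306.]
16 [387. 316.]
12 [387. 326.]
```

View pics/w6.png

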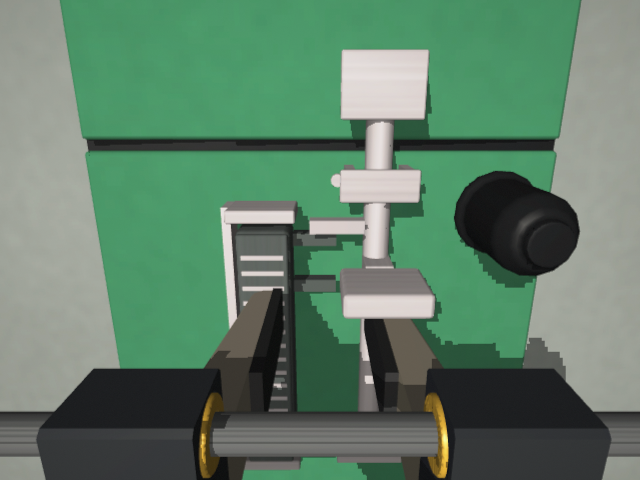

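A hard stop at y = 4.2 mm (about 5 expected), with the lug at (337, 227) past both teeth at (318, 238) and (315, 284). The bolt is home, so I'll ease off, lift straight up and check.

Run:
```python
from h import *
bot.hold(.2); bot.line_to(P(0,0,.0517),max_speed=.03); bot.hold(.1); st("off")
bot.line_to(P(0,0,.075),max_speed=.05); bot.line_to(P(0,0,.16),max_speed=.12); bot.hold(.3); st("up")
c=bot.read_camera("wrist"); cv2.imwrite("pics/w7.png",c["pixels"])
for n,a in(("handle home",(25,20,.111)),("handle 36",(25,16,.111)),("catch far R up",(-13,40,.089)),("dn",(-13,40,.081)),("catch L",(-37,-80,.089))):print(n,proj(c,P(*a)).round(1))
```

```text
off [1.4 1.3] 0.0531 F [0.1 3.1 8.9] 24.8
up [-0.4 -0. ] 0.1594 F [ 0.3 -0.3  0.5] 26.5
handle home [365.2 221.6]
handle 36 [365.  228.1]
catch far R up [302.9 182.4]
dn [303.4 180.5]
catch L [271.5 349.9]
```

View pics/w7.png

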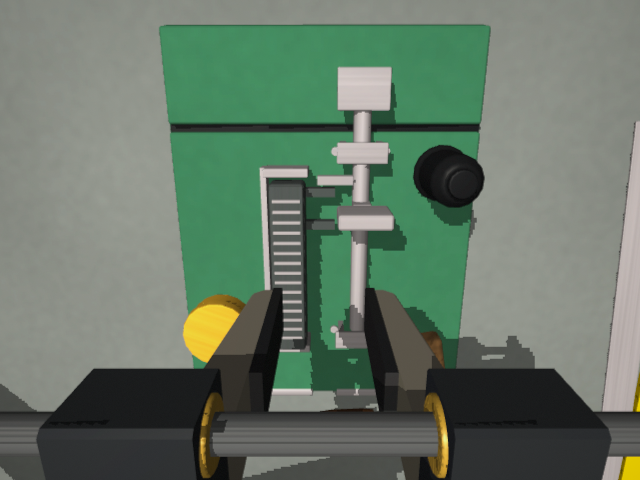

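The handle top is at about (365, 215), at or past the predicted home row of 222. The lug at (335, 181) lies beyond the front tooth at (320, 192), and the catch is free.

```bash
python3 -c "
from workcell import bot
print(bot.job_done())"
```

```text
the job is handed in; nothing more can be done
None
```

I pushed the bolt to its stop with the catch held down, then released the catch and handed the job in at about 27 s of the 42 s; the last picture shows the bolt home and the lug past both teeth, but the hand-in gave no verdict and I did not measure the catch's final height or re-measure the bystanders.

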